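# Start the blue cycle on the countertop clothes dryer

## Robot

A 7-joint arm with a two-finger parallel gripper is mounted at the origin on the work surface. World frame = base frame: x ahead of the robot, y to its left, z up, the work surface at z = 0. Lengths are in m, angles in rad, forces in N, time in s.
With the tool pointing down it reaches from about 0.35 to 0.9 m from the base axis. Payload 19.9 kg.
Tool frame: the origin (TCP) lies at the very end of the fingers, on their centre line; the grasp point (between the pads) lies 19 mm behind it (env.grasp_offset is the distance from the TCP to the grasp point, in m); z points along the fingers, y is the line along which they close (so a half turn about z gives the same grasp; the last joint's range is limited). The gripper opens to 85 mm and grips with 20 to 120 N. Pads are 22 mm wide; open, the fingers measure 114 mm over their backs; the gripper's body (76 mm by 85 mm) begins 54 mm behind the grasp point. The pads swing forward as they close: fully open they stand 13 mm farther back than shut.
Start: joints at [-1.371, 0.417, -0.01, 1.614, 0.005, 1.111, -0.053], TCP at [0.15, 0.607, 0.231] pointing down, gripper open.
Joint ranges: [-2.81, 2.81], [-0.39, 2.02], [-1.27, 1.25], [0.06, 2.57], [-1.19, 4.33], [0.19, 2], [-2.82, 2.82]. Speed limits (rad/s): [1.89, 1.89, 2.39, 2.39, 3.01, 3.01, 3.01].

## Interface

Orientations are given as a unit quaternion [w, x, y, z].
In Python, from bench import env gives the robot as it stands. Calls block until the motion is done:
- env.move_to(position, orientation): joint-space move of the TCP to a pose.
- env.move_linear(position, speed=0.15, attitude=None): straight line of the TCP; attitude=None keeps the orientation; speed is the mean speed in m/s.
- env.movej(angles): joint-space move.
- env.ungrasp() and env.close(squeeze=None): open the fingers fully, or close them until they stop; squeeze is the grip in N (None keeps the last).
- env.wait(seconds).
- env.ik(position, orientation): joint angles nearest the present ones, or None.
- env.get_image(name): name is "scene" or "side" or "wrist"; returns (picture, depth): 480x640x3 uint8, red, green, blue; 480x640 float32, m along the optical axis (not along the pixel's ray), 0 where there is no reading.
- env.camera_params(name): a dict with "vertical_fov" (degrees; the focal length in pixels is half the picture's height over the tangent of half this angle, whatever the lens; pixels are square), "cx", "cy" (the principal point, pixels), "R" (3x3) and "t" (3): a world point X has camera coordinates R X + t. Camera axes: x right, y down, z forward; pixel columns grow to the right and rows downward; lengths in m; the calibration is good to about 2 mm. A picture is of the moment at which its call begins: read the wrist's pose just before it. camera_params takes no time and is no camera call; for the wrist camera it gives the pose at the moment of the call.
A pose or a line that the arm cannot do raises env.MotionError and nothing moves.
- env.sign_off(): hands the job in; it is judged then, once.
Readings, each from a call of its own:
- env.current_time_s(): time.
- env.current_q(): joint angles.
- env.current_qvel(): joint speeds.
- env.current_joint_torque(): joint torques, N m.
- env.current_ee_pos(): TCP position.
- env.current_ee_rot(): TCP orientation.
- env.current_ft_force(): force on the tool from outside, world axes, zero at the start.
- env.current_moment(): the same for the moment, N m.
- env.current_grip_width(): finger opening in m.
- env.current_grasp_force(): force on a finger pad.
Only numpy, scipy, OpenCV 4.12 (cv2) and the standard library are available. Lean on these libraries where they do the work, as an engineer would, in place of code of your own. Each camera call takes 0.05 s, during which the arm holds its last target. There are 200 camera calls.

## Task

Start the blue cycle on the countertop clothes dryer by touch alone, in this order: push its raised blue lid fully shut, press the power rocker over at its raised, red-marked end, press the blue cycle key fully down so that it stays down, then press the round green start button all the way in and let it spring back. Leave the yellow and white cycle keys up, do not swing the lid further open, and do not lift or shift anything else on the worktop.

Things in the scene. Friction and masses are not known exactly. Their poses are not given: they have to be found in the camera images.
- dryer: the white countertop clothes dryer, a box 260 mm deep (x), 380 mm wide (y) and 130 mm high, fixed to the worktop; origin at the centre of its underside, x away from the robot, y to the left, z up. The left 250 mm is an open chamber under the blue lid; the right 130 mm is the level control strip, 130 mm above the worktop, with all keys
- lid (a joint): angle of the blue lid (a plate 244 mm from hinge to free edge, 246 mm wide, 12 mm thick): 0 shut and level, its top then 142 mm above the worktop; grows as the free edge, towards the robot, rises; starts between 0.25 and 0.6. A stiff hinge keeps it where it is left; about 1.5 to 3 N down near the free edge moves it; it stops at 0
- lid_hinge (a point): on the lid's top surface above the hinge line (far edge, +x side), mid-width; its frame's -x axis runs down the lid's surface to the free edge
- lid_press (a point): on the lid's top surface, mid-width, 190 mm from the hinge (54 mm short of the free edge): a place to push; moves with the lid
- power (a joint): angle of the power rocker: 0 off, 0.3 fully on (raised end pressed level); needs about 3 N at its end and stays where it is left
- power_press (a point): top of the raised half of the white power rocker (64 mm long along the dryer's x, 28 mm wide, in a black frame 74 x 38 mm on the strip), 24 mm from the pivot towards the far end, the end with a red bar; here one presses down, about 7 mm of travel. 21 mm above the strip when off, 14 mm when on
- blue_key (a joint): travel of the blue cycle key: 0 up, 0.007 m fully down; resists with about 3.5 N all the way and stays where it is left
- blue_key_top (a point): blue square cycle key, cap 28 x 28 mm in a black 42 mm frame, one of three in a row nearest the lid (their order varies, 60 mm apart); this point is the centre of the cap's top, 14 mm above the strip when up, 7 mm when down
- yellow_key (a joint): travel of the yellow cycle key: 0 up, 0.007 m fully down; resists with about 3.5 N all the way and stays where it is left
- yellow_key_top (a point): yellow square cycle key, cap 28 x 28 mm in a black 42 mm frame, one of three in a row nearest the lid (their order varies, 60 mm apart); this point is the centre of the cap's top, 14 mm above the strip when up, 7 mm when down
- white_key (a joint): travel of the white cycle key: 0 up, 0.007 m fully down; resists with about 3.5 N all the way and stays where it is left
- white_key_top (a point): white square cycle key, cap 28 x 28 mm in a black 42 mm frame, one of three in a row nearest the lid (their order varies, 60 mm apart); this point is the centre of the cap's top, 14 mm above the strip when up, 7 mm when down
- start (a joint): travel of the green start button: 0 out, 0.006 m fully in (about 5 N); springs back
- start_top (a point): centre of the top of the round green start button, 32 mm across, in a black round housing 48 mm across and 12 mm high; 22 mm above the strip when out. It and the power rocker share the row farther from the lid, in either order
- detergent: orange detergent bottle, 68 mm across, 190 mm tall, standing to the right of the dryer; origin: centre of its underside
- dose_cup: small blue plastic dosing cup, 56 mm across, 50 mm tall, standing to the right of the dryer; origin: centre of its underside
- stain_jar: clear jar with a green cap, 70 mm across, 100 mm tall, standing to the left of the dryer; origin: centre of its underside
- brush: flat hand brush with a wooden handle, lying right of the dryer; origin under its middle
- peg_bowl: blue ceramic bowl, 120 mm across, 50 mm tall, right of the dryer; origin: centre of its underside
- starch_can: green spray can, 56 mm across, 170 mm tall, standing to the left of the dryer; origin: centre of its underside
- thread_spool: red spool, 44 mm across, 50 mm tall, right of the dryer; origin: centre of its underside
Mind the look-alikes: they are no part of the job. There is more than one size of the stain_jar; the job needs the largest.

How it is judged:
On the way, in this order (a step that is already met when the one before it is completed fails the run):
1. the lid is pushed shut (value of joint lid below 0.03 rad), for 0.1 s.
2. the power rocker is pressed on (value of joint power above 0.24 rad), for 0.1 s.
3. the blue key is pressed down (value of joint blue_key above 0.005 m), for 0.1 s.
4. the start button is pressed in (value of joint start above 0.0042 m), for 0.05 s.
At the end, for the whole second after the job is handed in: lid shut (within 0.03 rad), rocker on (over 0.24 of 0.3 rad), blue key down (over 5 of 7 mm), start button pressed over 4.2 of 6 mm and sprung back (under 2 mm), yellow and white keys up (under 3 mm), other things at rest and within 20 mm of where they stood (value of joint lid below 0.03 rad and value of joint power above 0.24 rad and value of joint blue_key above 0.005 m and value of joint start below 0.002 m and value of joint each of yellow_key, white_key below 0.003 m and linear speed of each of detergent, dose_cup, stain_jar, brush, peg_bowl, starch_can, thread_spool below 0.03 m/s); the robot touches nothing.
It fails at once if the yellow or white key is pressed 3 mm or more (value of joint any of yellow_key, white_key above 0.003 m).
It fails at once if a control is pressed before its turn (order: lid shut, power on, blue key, start) ((value of joint power above 0.1 rad and value of joint lid above 0.05 rad) or (value of joint blue_key above 0.003 m and (value of joint lid above 0.05 rad or value of joint power below 0.22 rad)) or (value of joint start above 0.003 m and (value of joint lid above 0.05 rad or value of joint power below 0.22 rad or value of joint blue_key below 0.0045 m))).
It fails at once if the lid is swung further open (value of joint lid above 0.7 rad).
It fails at once if a bystander is lifted, or shifted more than 20 mm (distance of any of detergent, dose_cup, stain_jar, brush, peg_bowl, starch_can, thread_spool from where it was at the start of the episode above 0.02 m).
It also fails if it takes over 48 s, if anything falls off the work surface, if the arm or the gripper's body presses on something with over 40 N, if the wrist force passes 120 N, or if a joint passes its speed limit or range.

## Working session

There is one attempt and no reset: what is moved stays moved. The work goes in short steps, each a Python script; the robot and the scene stay as the last script left them, time stands still between calls to the robot, and variables do not carry over. Pictures are saved under pics/ and viewed, at most 10 in all, crops included, and the job is handed in when it is done.

```bash
mkdir -p pics; ls; cat > h.py <<'E'
import numpy as np, cv2
from bench import env
def snap(name,fn=None):
    p=env.camera_params(name); im,d=env.get_image(name)
    np.savez('pics/'+(fn or name)+'.npz',im=im,d=d,R=p['R'],t=p['t'],fov=p['vertical_fov'],cx=p['cx'],cy=p['cy'])
    cv2.imwrite('pics/'+(fn or name)+'.png',im[:,:,::-1]); return load(fn or name)
def load(fn):
    z=np.load('pics/'+fn+'.npz'); im,d=z['im'],z['d']
    f=240/np.tan(np.radians(z['fov']/2)); v,u=np.mgrid[0:480,0:640]
    C=np.stack([(u-z['cx'])/f*d,(v-z['cy'])/f*d,d],-1)
    W=(C-z['t'])@z['R']; W[d==0]=np.nan
    return im,W
E
python3 - <<'E'
from h import *
snap('scene');snap('side')
a=np.hstack([cv2.imread('pics/scene.png')])
print(env.current_time_s(),env.camera_params('scene'),env.current_ee_rot())
E
```

```text
pics
0.1 {'vertical_fov': 46.18233963681446, 'cx': 316.6085428832008, 'cy': 241.9290636667929, 'R': array([[-0.27379092,  0.96178321, -0.0034041 ],
       [ 0.72725397,  0.20470871, -0.65513052],
       [-0.62939669, -0.18184444, -0.75550805]]), 't': array([ 0.1805514 , -0.33536804,  1.66093963])} [-2.71028675e-05  1.20590053e-01  9.92702214e-01 -5.93283292e-04]
```

View pics/scene.png

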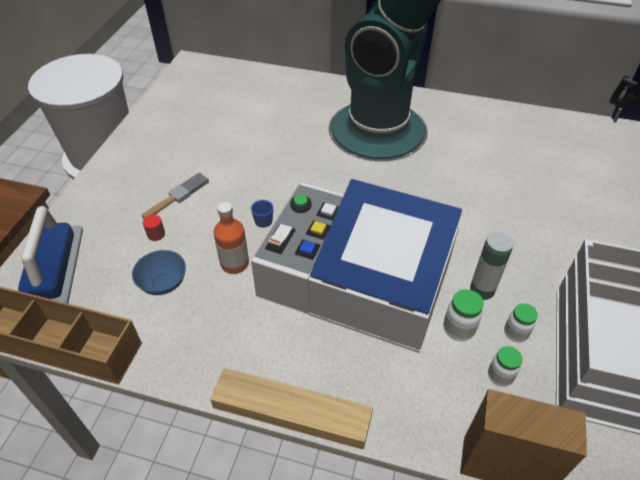

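View pics/side.png

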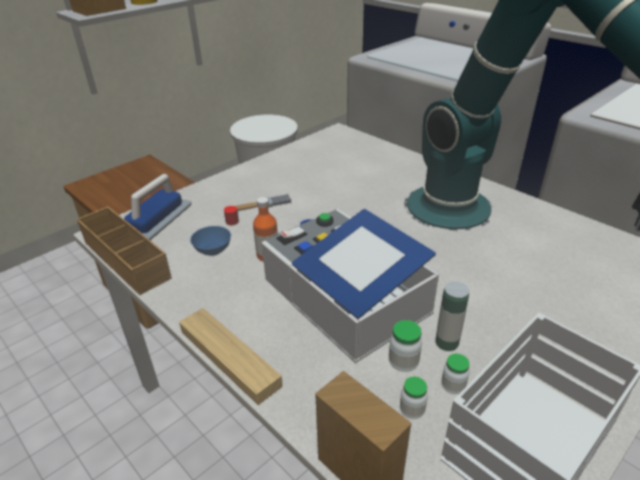

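Scene view: the key row nearest the lid has white (329,210), yellow (319,229) and blue (309,247). The outer row has the green start button (301,203) and the rocker (281,236). The lid is at about (390,245). The big jar (465,310) and its two smaller copies are bystanders. Next step: measure.

```bash
python3 - <<'E'
from h import *
im,W=load('scene')
hsv=cv2.cvtColor(im,cv2.COLOR_RGB2HSV)
def reg(name,u,v,r,cond):
    s=np.s_[v-r:v+r+1,u-r:u+r+1]; m=cond(hsv[s].astype(int))&np.isfinite(W[s][...,0])
    P=W[s][m]; 
    top=P[P[:,2]>np.percentile(P[:,2],60)-.004]
    print(name,len(P),len(top),np.round(np.median(top,0),4),np.round((top.min(0)+top.max(0))/2,4),np.ptp(top,axis=0).round(3)); return top
sat=lambda lo,hi:(lambda h:(h[...,0]>lo)&(h[...,0]<hi)&(h[...,1]>120)&(h[...,2]>60))
reg('blue',309,247,13,sat(100,130))
reg('yellow',319,229,12,sat(18,35))
reg('green',301,203,12,sat(40,85))
wh=lambda h:(h[...,1]<50)&(h[...,2]>170)
reg('white',329,210,10,wh)
reg('rockw',281,238,16,wh)
reg('red',276,246,20,lambda h:((h[...,0]<8)|(h[...,0]>172))&(h[...,1]>110))
# lid: plane fit
m=np.zeros((480,640),bool); m[180:310,312:465]=1
lid=m&(((hsv[...,0]>100)&(hsv[...,0]<130)&(hsv[...,1]>120)))
n,l,s,c=cv2.connectedComponentsWithStats(lid.astype(np.uint8)); k=1+np.argmax(s[1:,4]); lid=l==k
P=W[lid]; P=P[np.isfinite(P[:,0])]; c=P.mean(0); U,S,V=np.linalg.svd(P-c,full_matrices=False); nrm=V[2]*np.sign(V[2,2])
print('lid n',nrm,'tilt',np.arccos(nrm[2]),'c',c,'zr',np.percentile(P[:,2],[1,99]))
for u,v in [(352,182),(462,207),(420,305),(316,275)]:
    q=W[v-5:v+6,u-5:u+6][lid[v-5:v+6,u-5:u+6]]; print((u,v),np.median(q,0).round(3))
for n_,u,v in [('det',225,212),('cup',262,206),('can',497,245),('jar',467,300)]: print(n_,W[v,u].round(3))
s=[W[y,x] for x,y in [(290,262),(300,225),(265,252)]]; print(np.round(s,3))
c=cv2.resize(cv2.imread('pics/scene.png')[175:275,245:365],None,fx=5,fy=5,interpolation=cv2.INTER_CUBIC);cv2.imwrite('pics/crop.png',c)
E
```

```text
blue 216 181 [ 0.6168 -0.0277  0.145 ] [ 0.6234 -0.0203  0.1507] [0.05  0.057 0.019]
yellow 147 126 [ 0.5535 -0.0273  0.1436] [ 0.552  -0.0279  0.144 ] [0.028 0.03  0.008]
green 104 98 [ 0.4923 -0.0853  0.152 ] [ 0.4909 -0.0855  0.1528] [0.028 0.028 0.008]
white 101 98 [ 0.4933 -0.0204  0.1439] [ 0.4922 -0.0208  0.1445] [0.031 0.027 0.008]
rockw 268 210 [ 0.5928 -0.0972  0.1452] [ 0.5963 -0.0974  0.148 ] [0.065 0.032 0.013]
red 8 8 [ 0.6231 -0.1006  0.1516] [ 0.6219 -0.1019  0.1523] [0.006 0.017 0.006]
lid n [ 0.25353907 -0.02890454  0.9668932 ] tilt 0.258035285247094 c [0.58803908 0.12899274 0.169964  ] zr [0.14000039 0.20315708]
(352, 182) [0.462 0.026 0.2  ]
(462, 207) [0.482 0.254 0.201]
(420, 305) [0.695 0.216 0.144]
(316, 275) [0.676 0.006 0.143]
det [ 0.602 -0.216  0.185]
cup [ 0.425 -0.209  0.032]
can [0.524 0.343 0.168]
jar [0.627 0.306 0.101]
[[ 0.652 -0.059  0.131]
 [ 0.547 -0.069  0.13 ]
 [ 0.642 -0.117  0.132]]
```

View pics/crop.png

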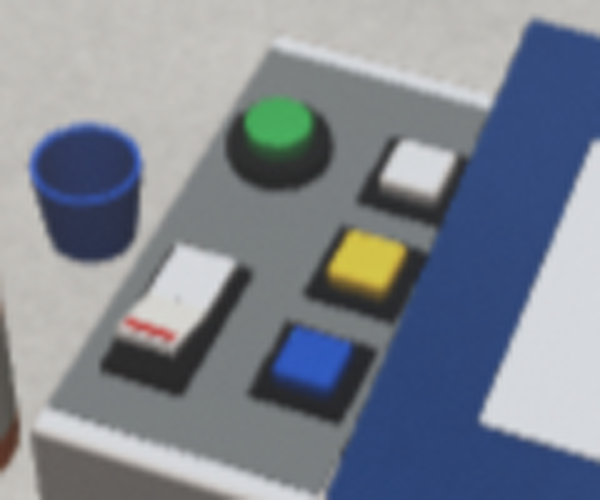

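The crop confirms it: white, yellow and blue keys sit next to the lid, blue at the far end. The red-marked rocker end is at the far side, and green is the near outer button. Keys give yaw ≈ -0.119 rad and lid angle ≈ 0.26. Next: shut the lid with closed fingers.

```bash
cat >> h.py <<'E'
Q=[0,.0593,.99824,0]
def press(x,y,ztop,zbot,zup,Fstop,over=.004,v=.06):
    env.move_linear([x,y,zup],speed=.15)
    env.move_linear([x,y,ztop+.012],speed=.12); f0=env.current_ft_force()[2]
    env.move_linear([x,y,zbot+.002],speed=v); z=zbot+.002
    while True:
        env.wait(.05); F=env.current_ft_force()[2]-f0
        print('cmd %.4f act'%z,np.round(env.current_ee_pos(),4),'F %.1f'%F)
        if F>Fstop or z<=zbot-over: break
        z-=.001; env.move_linear([x,y,z],speed=.03)
    env.wait(.15)
    env.move_linear([x,y,zup],speed=.15); print('t',env.current_time_s())
E
python3 - <<'E'
from h import *
p=env.current_ee_pos(); env.move_linear([p[0],p[1],.32],speed=.2)
env.close()
env.move_to([.503,.137,.30],Q); print(env.current_ee_pos(),env.current_grip_width(),env.current_time_s())
press(.503,.137,.195,.142,.26,8)
snap('scene','s2')
im,W=load('s2'); hsv=cv2.cvtColor(im,cv2.COLOR_RGB2HSV)
snap('wrist','w2')
E
```

```text
[0.50287539 0.13790345 0.29995917] -0.00019609962621842519 3.5667
cmd 0.1440 act [0.5033 0.137  0.1443] F -0.1
cmd 0.1430 act [0.5031 0.1371 0.1431] F 1.5
cmd 0.1420 act [0.5031 0.1371 0.1421] F 3.0
cmd 0.1410 act [0.5031 0.1371 0.1419] F 21.9
t 7.8167
```

View pics/s2.png

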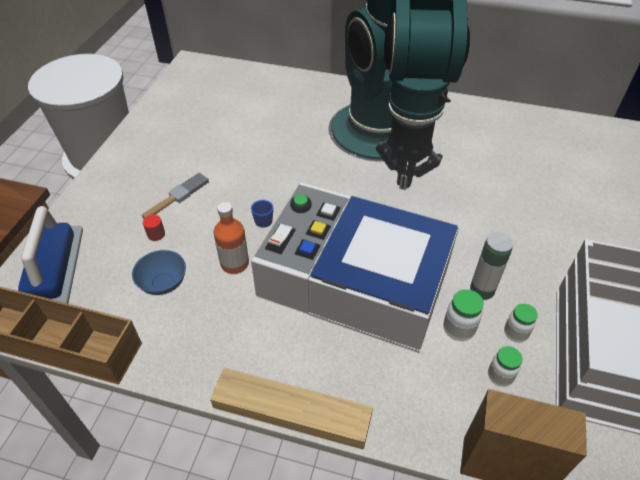

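The picture shows the lid lying flat, and the 22 N stop at z = 0.142 confirms it is shut. Next: refine the blue key position and press the rocker.

```bash
python3 - <<'E'
from h import *
im,W=load('s2'); hsv=cv2.cvtColor(im,cv2.COLOR_RGB2HSV).astype(int)
def cen(u,v,r,c):
    s=np.s_[v-r:v+r+1,u-r:u+r+1]; m=c(hsv[s]); n,l,st,_=cv2.connectedComponentsWithStats(m.astype(np.uint8)); k=l[r,r]
    P=W[s][(l==k)&(W[s][...,2]>.141)] ; print(k,len(P),((P.min(0)+P.max(0))/2).round(4),np.median(P,0).round(4),np.ptp(P,axis=0).round(3))
cen(309,247,12,lambda h:(h[...,0]>100)&(h[...,0]<130)&(h[...,1]>150)&(h[...,2]>110))
cen(280,238,16,lambda h:h[...,2]>150)
env.move_linear([.503,.137,.26]); 
press(.617,-.100,.151,.144,.24,12)
snap('scene','s3')
c=cv2.resize(cv2.imread('pics/s3.png')[175:275,245:365],None,fx=5,fy=5,interpolation=cv2.INTER_CUBIC);cv2.imwrite('pics/crop3.png',c)
E
```

```text
1 115 [ 0.612  -0.0337  0.1446] [ 0.6116 -0.0336  0.1444] [0.029 0.027 0.007]
2 261 [ 0.5966 -0.0981  0.1482] [ 0.5962 -0.0978  0.1458] [0.065 0.033 0.014]
cmd 0.1460 act [ 0.6168 -0.1     0.1458] F 0.4
cmd 0.1450 act [ 0.617  -0.1     0.1451] F 0.4
cmd 0.1440 act [ 0.6172 -0.1     0.1442] F 1.9
cmd 0.1430 act [ 0.6173 -0.1001  0.144 ] F 15.6
t 13.2
```

View pics/crop3.png

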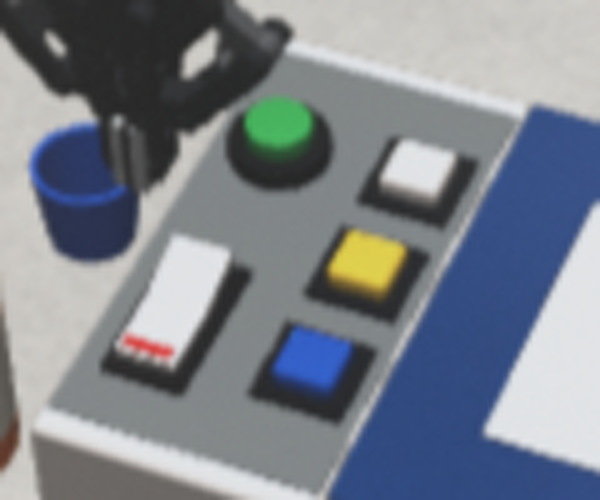

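The crop shows the rocker level with its red end down, and the hard stop came at z = 0.144. Next: the blue key, then start.

```bash
python3 - <<'E'
from h import *
press(.612,-.034,.144,.137,.22,12)
snap('scene','s4')
press(.4915,-.0855,.152,.146,.22,14)
p=env.current_ee_pos(); env.move_linear([p[0],p[1],.30],speed=.15)
snap('scene','s5')
c=[cv2.resize(cv2.imread(f'pics/{s}.png')[175:275,245:365],None,fx=3.3,fy=3.3,interpolation=cv2.INTER_CUBIC) for s in('s4','s5')];cv2.imwrite('pics/crop5.png',np.hstack(c))
E
```

```text
cmd 0.1390 act [ 0.6118 -0.034   0.1389] F 0.4
cmd 0.1380 act [ 0.612  -0.034   0.1381] F 0.9
cmd 0.1370 act [ 0.6121 -0.034   0.1371] F 2.8
cmd 0.1360 act [ 0.6122 -0.034   0.1368] F 15.1
t 16.7833
cmd 0.1480 act [ 0.4917 -0.0854  0.1482] F 4.0
cmd 0.1470 act [ 0.4916 -0.0854  0.1472] F 3.9
cmd 0.1460 act [ 0.4917 -0.0854  0.1461] F 5.3
cmd 0.1450 act [ 0.4918 -0.0855  0.1458] F 21.9
t 20.6417
```

View pics/crop5.png

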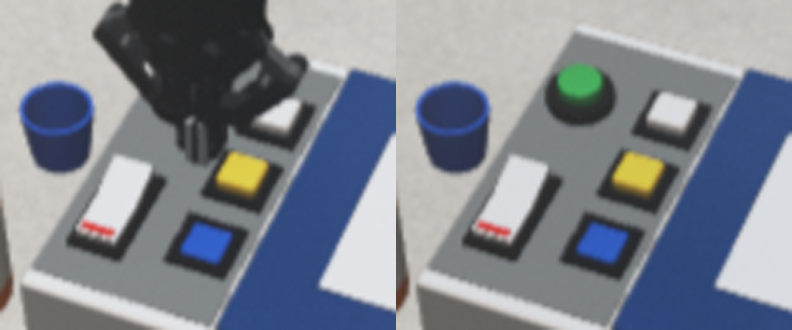

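The crop shows blue down, yellow and white up, the rocker on, green sprung back and the lid shut. Handing in.

```bash
python3 -c "
from h import *
print(env.sign_off())"
```

```text
the job is handed in; nothing more can be done
None
```

I shut the lid, switched the rocker on, pressed the blue key down, and pressed the start button, which sprang back; the yellow and white keys stayed up, the arm touched nothing else, and I handed the job in after about 21 s (no verdict was returned).

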